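# Shim the rocking bench-centre gauge

## Task

The shaft gauge on the bench rocks, because the bare steel foot screw at one corner has lost its pad, is seized and hangs short of the bench. Push the wooden wedge, thin edge first, under that foot until it is snug and the rocking stops, without driving it so far that it jacks up the gauge; then press down firmly with a fingertip on the corner above that foot to check that it stands firm, and come away, leaving the wedge in place. Slide the wedge, never pick it up, do not shove the gauge along the bench, and leave everything else alone.

Things in the scene. Friction and masses are not known exactly. Their poses are not given: they have to be found in the camera images.
- gauge: Shaft gauge, 4 kg, loose: green cast base 130 x 232 x 20 mm, top 42 mm above the bench, a round lug 44 mm across at each corner (x +-80, y +-115 mm). Origin: bench level under its middle; z up. Three corners stand on rubber pads; the corner x 80, y -115 hovers on the bare foot screw. Stocks 101 mm high at y +-92 hold a camshaft along y; dial stand 186 mm high at x -43, y 47.
- corner (a point): Centre of the flat top of the lug above the bare foot (gauge frame x 80, y -115, z 42 mm), the place to press; clear for 30 mm around. Unshimmed, a press of a few newtons here tips the gauge about the diagonal through the two neighbouring corners until the bare foot meets the bench.
- foot_tip (a point): Lowest point of the bare steel foot screw (16 mm diameter, domed end of 8 mm radius), straight below 'corner'; its height is the gap to the bench, 6 to 11 mm at the start.
- foot_screw (a joint): How far the bare foot screw stands screwed down, m, 0 to 0.005 at the start; it is seized and does not move. The gap under the foot with the gauge standing on its three pads is 0.011 minus this value.
- wedge: Loose beech wedge 110 x 40 mm, 60 g, flat on the bench. Origin: centre of its underside; z up; +x to the thin edge (2 mm high, at x 55 mm), -x to the upright heel face (18 mm high, at x -55); straight slope between. It starts on the gauge's -y side, thin edge 45 to 105 mm short of the foot, pointing roughly at it. Slides with under 1 N; at the foot the push climbs steeply and it stays jammed.
- bearing: Ball-bearing ring lying flat, 52 mm across, 16 mm high; origin under its centre. Bystander.
- socket: Steel wrench socket standing upright, 29 mm across, 50 mm high; origin under its centre. Bystander.
- wrench: Steel wrench lying flat, 170 mm long, along its x; origin at about its middle. Bystander.
- screwdriver: Screwdriver lying flat, 200 mm long, along its x; origin at about its middle. Bystander.
- piston: Aluminium piston standing on its skirt, 72 mm across, 58 mm high; origin under its centre. Bystander.
- spray_can: Spray can, 66 mm across, 200 mm high; origin under its centre. Bystander.
Not all that is in view belongs to the job. Of the things like the wedge, leave any that is green; of the rest the larger one is meant.

How it is judged:
On the way, in this order (a step that is already met when the one before it is completed fails the run):
1. the wedge is pushed under the bare foot and bears it snugly, the gauge still level (y of foot_tip in the frame of wedge between -0.018 and 0.018 m and x of foot_tip in the frame of wedge between -0.054 and 0.054 m and contact force between wedge and gauge above 1 N and angle between gauge's own z axis and vertical below 0.006 rad), for 0.2 s.
2. the corner above that foot is pressed down with at least 4 N and does not give (y of foot_tip in the frame of wedge between -0.018 and 0.018 m and x of foot_tip in the frame of wedge between -0.054 and 0.054 m and contact force between the fingers and gauge above 4 N and horizontal distance between the grasp point and corner below 0.045 m and contact force between wedge and gauge above 1 N and angle between gauge's own z axis and vertical below 0.015 rad), for 0.2 s.
At the end, for the whole second after the job is handed in: The wedge lies under the bare foot (foot tip within 18 mm of the wedge's centre line and over its length), carries more than 1 N of the gauge, the gauge is level within 0.006 rad (not jacked up), and both are at rest (all of step 1 and linear speed of each of wedge, gauge below 0.01 m/s and angular speed of gauge below 0.05 rad/s and angle between wedge's own z axis and vertical below 0.06 rad); the robot touches nothing.
It fails at once if the wedge is lifted off the bench (more than 6 mm) or turned over (height (world z) of wedge above 0.006 m or angle between wedge's own z axis and vertical above 0.35 rad).
It fails at once if the gauge is shoved more than 12 mm along the bench, lifted more than 10 mm or tipped over (distance of gauge from where it was at the start of the episode above 0.012 m or height (world z) of gauge above 0.01 m or angle between gauge's own z axis and vertical above 0.12 rad).
It fails at once if another thing on the bench is moved by more than 30 mm (distance of any of bearing, socket, wrench, screwdriver, piston, spray_can from where it was at the start of the episode above 0.03 m).
It also fails if it takes over 51 s, if anything falls off the work surface, if the arm or the gripper's body presses on something with over 40 N, if the wrist force passes 120 N, or if a joint passes its speed limit or range.

## Robot

A 6-joint arm with a two-finger parallel gripper is mounted at the origin on the work surface. World frame = base frame: x ahead of the robot, y to its left, z up, the work surface at z = 0. Lengths are in m, angles in rad, forces in N, time in s.
With the tool pointing down it reaches from about 0.375 to 0.825 m from the base axis. Payload 5.5 kg.
Tool frame: the origin (TCP) lies on the centre line of the jaws, within the pads' length; the fingertips stand r.tip_extent ahead of it and the grasp point (between the pads) lies 6 mm ahead of it (r.tip_extent is the distance from the TCP to the fingertips, in m); z points along the fingers, y is the line along which they close (so a half turn about z gives the same grasp; the last joint's range is limited). The gripper opens to 85 mm and grips with 20 to 120 N. Pads are 22 mm wide; open, the fingers measure 114 mm over their backs; the gripper's body (76 mm by 85 mm) begins 54 mm behind the grasp point. The pads swing forward as they close: fully open they stand 13 mm farther back than shut.
Start: joints at [-1.303, 0.314, -0.047, 1.21, 0, 1.571], TCP at [0.159, -0.579, 0.256] pointing down, gripper open.
Joint ranges: [-2.67, 2.67], [-0.69, 1.73], [-1.03, 1.25], [-2.08, 2.16], [-1.42, 1.45], [-3.14, 3.14]. Speed limits (rad/s): [2.39, 2.39, 3.01, 3.14, 3.14, 3.14].

## Interface

Orientations are given as a 3x3 rotation matrix whose columns are the frame's x, y, z axes.
In Python, from station import r gives the robot as it stands.
- The arm moves only by the tool step_arm, never from a script. Its argument "targets" is a list of rows, each an object with "slide": the shift along the tool's x, y, z in units of 0.2 m (1.0 is 0.2 m), a list of three; "rot": the turn, a rotation vector about the tool's x, y, z in units of 45 degrees (1.0 is 45 degrees), a list of three; "gripper": the finger opening in mm, from 0 to 85.4. A call has 1 to 10 rows; each row is the pose to reach, as a shift and turn from the pose commanded when the call began, along the tool's axes at that moment; what a row does not reach only later rows make up. A row lasts 1/8 s, in which the tool goes at most 62.5 mm and 10.7 degrees, less where a joint would pass 70% of its speed; a pose out of reach is approached as far as the arm can. A call with a number of a shift or a turn outside -1 to 1 is refused whole. A call with a gripper value outside its range is refused whole. The fingers move at their own pace and stop on an object; "force" is the grip in N (left out, the last holds). Time passes only in rows, so rows that repeat a pose let the fingers close. It gives the time, the measured TCP pose, the force, the opening and the grip force at its end, in the units of the state.
- r.observe(): the state, without advancing time (a new reading comes with each control period).
- r.snapshot(name): name is "scene" or "top"; returns the picture (384x512x3 uint8, red, green, blue); there is no depth.
- r.camera_params(name): a dict with "camera_matrix" (3x3 intrinsics, pixels), "position" and "attitude" of the camera in the world. Camera axes: x right, y down, z forward; pixel columns grow to the right and rows downward; lengths in m; the calibration is good to about 2 mm. A picture is of the moment at which its call begins. camera_params takes no time and is no camera call.
- r.hand_in(): hands the job in; it is judged then, once.
The state is a dict: "time_s": time; "q": joint angles; "joint_velocities": joint speeds; "effort": joint torques, N m; "tool_pos": TCP position; "tool_rot": TCP orientation; "force": force on the tool from outside, world axes, zero at the start; "moment": the same for the moment, N m; "gripper_width": finger opening in m; "finger_force": force on a finger pad.
Only numpy, scipy, OpenCV 4.12 (cv2) and the standard library are available. Lean on these libraries where they do the work, as an engineer would, in place of code of your own. Each camera call takes 0.05 s, during which the arm holds its last target. There are 200 camera calls.

## Working session

There is one attempt and no reset: what is moved stays moved. The work goes in short steps, Python scripts to look and compute and a tool call to move; the robot and the scene stay as the last step left them, time stands still between calls to the robot, and variables do not carry over. Pictures are saved under pics/ and viewed, at most 10 in all, crops included, and the job is handed in when it is done.

Besides the shell and the picture viewer there is one more tool, called by a JSON object that holds its "name" and its "arguments". step_arm: Moves the arm, as the interface text tells. Its arguments: {"type":"object","properties":{"targets":{"type":"array"},"force":{"type":"number"}},"required":["targets"]}

```bash
mkdir -p pics; python3 - <<'E'
from station import r
import cv2,numpy as np
np.set_printoptions(precision=4,suppress=True)
for n in("scene","top"):
    im=r.snapshot(n); cv2.imwrite(f"pics/{n}0.png",cv2.cvtColor(im,cv2.COLOR_RGB2BGR)); print(n,r.camera_params(n))
o=r.observe(); print(o,r.tip_extent)
E
```

```text
scene {'camera_matrix': array([[444.6364,   0.    , 256.3288],
       [  0.    , 444.6364, 198.0919],
       [  0.    ,   0.    ,   1.    ]]), 'position': array([ 1.1162, -0.7269,  0.8473]), 'attitude': array([[ 0.8063,  0.3779, -0.455 ],
       [ 0.5913, -0.5367,  0.602 ],
       [-0.0167, -0.7544, -0.6562]])}
top {'camera_matrix': array([[359.8366,   0.    , 254.3156],
       [  0.    , 359.8366, 195.7305],
       [  0.    ,   0.    ,   1.    ]]), 'position': array([ 0.5041, -0.0093,  1.2387]), 'attitude': array([[ 0.0016, -0.9987,  0.0511],
       [-0.9999, -0.0009,  0.0138],
       [-0.0137, -0.0511, -0.9986]])}
{'time_s': 0.1, 'q': array([-1.303 ,  0.3141, -0.0479,  1.2102,  0.    ,  1.5708]), 'joint_velocities': array([-0.0004, -0.0017,  0.003 ,  0.0008,  0.0021, -0.0001]), 'effort': array([  0.    , -54.077 ,  34.054 ,   0.0112,   0.    ,  -0.    ]), 'tool_pos': array([ 0.1587, -0.5782,  0.2555]), 'tool_rot': array([[ 0.9644,  0.2646, -0.0004],
       [ 0.2646, -0.9644,  0.0014],
       [ 0.    , -0.0015, -1.    ]]), 'force': array([-0.1111, -0.2956, -0.4546]), 'moment': array([ 0.0183, -0.0215,  0.0451]), 'finger_force': 0.0, 'gripper_width': 0.08514369335367798} 0.025
```

View pics/scene0.png

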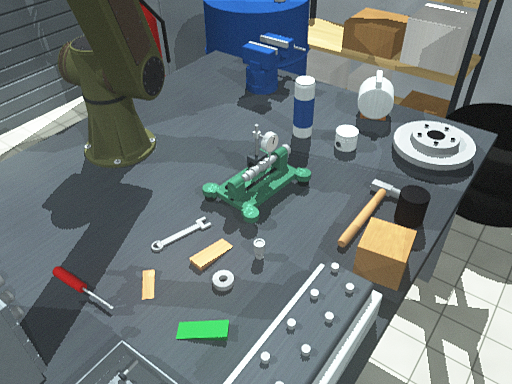

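View pics/top0.png

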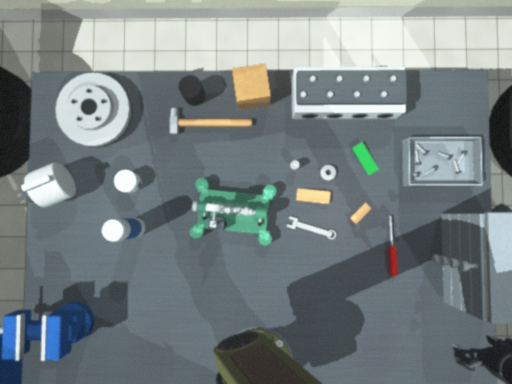

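Candidates in the top view: the green wedge (365,157) is excluded, the small beech one is at (361,213), and the large beech one at (314,196) is my choice. The bare-foot lug should be at (269,192), because the dial stand is on the opposite side. I'll check this in a close crop.

```bash
cat > h.py <<'E'
import numpy as np,cv2
from station import r
np.set_printoptions(precision=4,suppress=True)
def ray(n,px,z):
    c=r.camera_params(n);d=c["attitude"]@np.linalg.solve(c["camera_matrix"],[px[0],px[1],1.]);p=c["position"];return p+d*(z-p[2])/d[2]
def proj(n,P):
    c=r.camera_params(n);q=(np.atleast_2d(P)-c["position"])@c["attitude"]@c["camera_matrix"].T;return q[:,:2]/q[:,2:]
def crop(n,box,s,out):
    im=cv2.cvtColor(r.snapshot(n),cv2.COLOR_RGB2BGR)[box[1]:box[3],box[0]:box[2]]
    im=cv2.resize(im,None,fx=s,fy=s,interpolation=cv2.INTER_CUBIC);return im
E
python3 - <<'E'
from h import *
a=crop("top",(185,165,345,255),5,"");b=crop("scene",(165,140,325,300),0.1,"")
cv2.imwrite("pics/c1.png",a)
cv2.imwrite("pics/c2.png",crop("scene",(180,160,320,290),4.5,""))
E
```

```text
(no output)
```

View pics/c1.png

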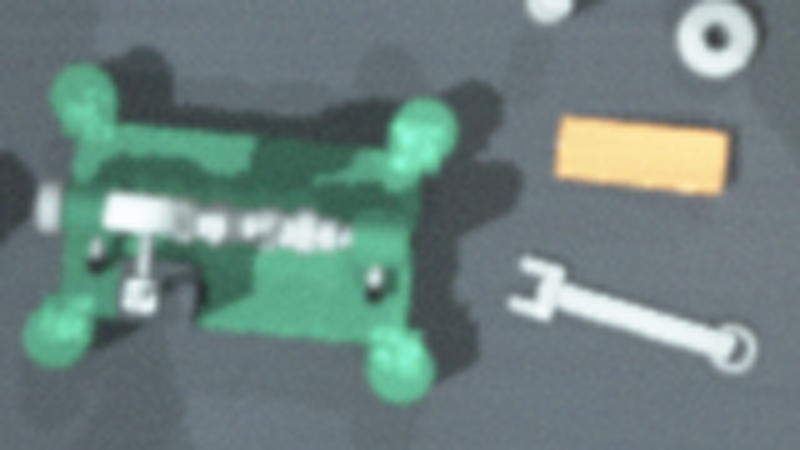

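View pics/c2.png

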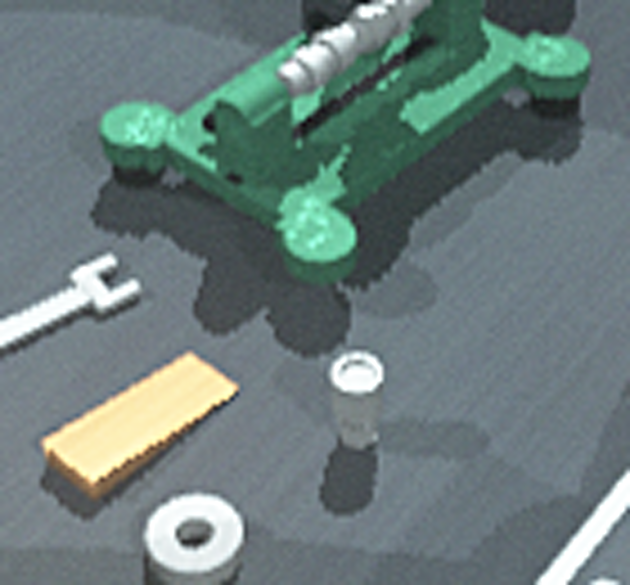

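The crops confirm it. In the top crop the wedge has its thin edge at the left (558,148) and its heel at the right (726,162), where the scene crop shows the tall heel face. The lug without a dark pad is at (424,133). Next I'll fit the poses from both views.

```bash
cat > fit.py <<'E'
from h import *
from scipy.optimize import least_squares
t=lambda l:np.array(l,float)/5+[185,165]; s=lambda l:np.array(l,float)/4.5+[180,160]
def fit(Pt,pt,Ps,ps,x0):
    def T(x,P):
        c,q=np.cos(x[2]),np.sin(x[2]);P=np.array(P,float);return np.c_[c*P[:,0]-q*P[:,1]+x[0],q*P[:,0]+c*P[:,1]+x[1],P[:,2]]
    f=lambda x:np.r_[(proj("top",T(x,Pt))-pt).ravel(),(proj("scene",T(x,Ps))-ps).ravel()]
    R=least_squares(f,x0,x_scale=[.01,.01,.1]);print(R.x,R.fun.reshape(-1,2).round(1).tolist());return R.x,T
L=lambda x,y:[x*.08,y*.115,.042]
g,T=fit([L(1,1),L(1,-1),L(-1,-1),L(-1,1)],t([(83,97),(424,133),(402,368),(57,332)]),[L(1,-1),L(-1,-1),L(1,1)],s([(318,228),(137,124),(555,54)]),[.5,.05,0])
A=[.055,.02,.002];B=[.055,-.02,.002];C=[-.055,.02,.018];D=[-.055,-.02,.018]
w,_=fit([A,B,C,D],t([(555,178),(562,117),(722,194),(730,131)]),[A,B,C,D],s([(193,352),(238,387),(42,440),(97,484)]),[.5,-.2,1.57])
foot=T(g,[[.08,-.115,0]])[0];print("foot",foot)
heel=w[:2]-.055*np.array([np.cos(w[2]),np.sin(w[2])]);tip=w[:2]+.055*np.array([np.cos(w[2]),np.sin(w[2])])
d=foot[:2]-w[:2];print("heel",heel,"tip",tip,"ang wedge",w[2],"ang to foot",np.arctan2(d[1],d[0]),"foot in wedge",d@[np.cos(w[2]),np.sin(w[2])],d@[-np.sin(w[2]),np.cos(w[2])])
for n,p,z in(("bearing",(714,38),.016),("socket",(549,5),.05),("wr",(530,290),.005),("wr",(735,348),.005)):print(n,ray("top",t([p])[0],z)[:2])
E
python3 fit.py
```

```text
[ 0.5125  0.0788 -0.1   ] [[-0.5, -0.1], [-0.2, -0.4], [-0.6, 0.6], [-0.6, 0.7], [0.2, 1.9], [-1.0, -0.1], [0.3, 0.4]]
[ 0.5669 -0.1917  1.4663] [[-0.2, -0.6], [-0.4, 0.0], [-0.7, -0.6], [-1.1, 0.3], [-0.9, 0.7], [-0.0, 0.3], [0.3, 0.9], [-0.9, -0.6]]
foot [ 0.5806 -0.0436  0.    ]
heel [ 0.5612 -0.2464] tip [ 0.5727 -0.137 ] ang wedge 1.4663142797889963 ang to foot 1.4789489616350617 foot in wedge 0.1486582407751299 0.0018783495272782563
bearing [ 0.6457 -0.2425]
socket [ 0.6638 -0.127 ]
wr [ 0.4741 -0.1177]
wr [ 0.4349 -0.257 ]
```

Alignment is good: the foot is only about 2 mm off the wedge's axis. I'm moving behind the heel with the fingers closed and tool x along the push direction.

{"name": "step_arm", "arguments": {"targets": [{"slide": [0.3, -0.15, 0], "rot": [0, 0, -0.2], "gripper": 0}, {"slide": [0.6, -0.3, 0], "rot": [0, 0, -0.4], "gripper": 0}, {"slide": [0.9, -0.4, 0], "rot": [0, 0, -0.6], "gripper": 0}, {"slide": [1, -0.4, 0], "rot": [0, 0, -0.77], "gripper": 0}, {"slide": [1, -0.4, 0], "rot": [0, 0, -0.77], "gripper": 0}]}}

```text
time_s: 0.88
tool_pos: [0.3322, -0.4475, 0.2563]
tool_rot: [[0.64, 0.768, 0.0], [0.768, -0.64, 0.0], [0.0, 0.0, -1.0]]
force: [-0.6, 0.2, 0.2]
gripper_width: 0.0002
finger_force: 0.0
```

```bash
cat > go.py <<'E'
import sys;from h import *
o=r.observe();R=o["tool_rot"];p=o["tool_pos"]
tx,ty,tz,a=map(float,sys.argv[1:5])
c,s=np.cos(a),np.sin(a);Rt=np.array([[c,s,0],[s,-c,0],[0,0,-1.]])
print("t",o["time_s"],"pos",p,"F",o["force"],"w",o["gripper_width"],r.tip_extent)
print("slide",R.T@(np.array([tx,ty,tz])-p)/.2,"rot",cv2.Rodrigues(R.T@Rt)[0].ravel()/(np.pi/4))
E
python3 go.py 0.5575 -0.282 0.256 1.473
```

```text
t 0.875 pos [ 0.3322 -0.4475  0.2563] F [-0.5827  0.2273  0.1846] w 0.0002382894621123835 0.025
slide [1.3568 0.3356 0.0015] rot [ 0.0002 -0.0001 -0.7601]
```

{"name": "step_arm", "arguments": {"targets": [{"slide": [0.3, 0.08, 0], "rot": [0, 0, -0.2], "gripper": 0}, {"slide": [0.6, 0.16, 0], "rot": [0, 0, -0.4], "gripper": 0}, {"slide": [0.9, 0.25, 0], "rot": [0, 0, -0.6], "gripper": 0}, {"slide": [1, 0.33, 0], "rot": [0, 0, -0.76], "gripper": 0}, {"slide": [1, 0.33, 0], "rot": [0, 0, -0.76], "gripper": 0}, {"slide": [1, 0.33, 0], "rot": [0, 0, -0.76], "gripper": 0}]}}

```text
time_s: 1.62
tool_pos: [0.5083, -0.3386, 0.256]
tool_rot: [[0.104, 0.995, -0.001], [0.995, -0.104, 0.0], [-0.0, -0.001, -1.0]]
force: [0.2, -0.5, 0.5]
gripper_width: 0.0001
finger_force: 0.0
```

```bash
python3 go.py 0.5575 -0.282 0.032 1.473
```

```text
t 1.625 pos [ 0.5083 -0.3386  0.256 ] F [ 0.1571 -0.5476  0.455 ] w 6.756904775915148e-05 0.025
slide [0.307  0.2161 1.1198] rot [-0.0015  0.0001 -0.0088]
```

{"name": "step_arm", "arguments": {"targets": [{"slide": [0.3, 0.216, 0], "rot": [0, 0, 0], "gripper": 0}, {"slide": [0.307, 0.216, 0.25], "rot": [0, 0, 0], "gripper": 0}, {"slide": [0.307, 0.216, 0.5], "rot": [0, 0, 0], "gripper": 0}, {"slide": [0.307, 0.216, 0.75], "rot": [0, 0, 0], "gripper": 0}, {"slide": [0.307, 0.216, 0.95], "rot": [0, 0, 0], "gripper": 0}, {"slide": [0.307, 0.216, 1.0], "rot": [0, 0, 0], "gripper": 0}, {"slide": [0.307, 0.216, 1.0], "rot": [0, 0, 0], "gripper": 0}]}}

```text
time_s: 2.5
tool_pos: [0.5581, -0.2819, 0.0568]
tool_rot: [[0.103, 0.995, -0.0], [0.995, -0.103, 0.0], [-0.0, -0.0, -1.0]]
force: [-0.3, -0.3, 0.5]
gripper_width: 0.0
finger_force: 0.0
```

```bash
python3 go.py 0.5600 -0.2574 0.032 1.479; python3 - <<'E'
from h import *
cv2.imwrite("pics/d.png",np.vstack([cv2.resize(crop("scene",(150,170,310,300),4,""),(640,520))]))
E
```

```text
t 2.5 pos [ 0.5581 -0.2819  0.0568] F [-0.3428 -0.2572  0.543 ] w 4.8155886728383905e-05 0.025
slide [ 0.1227 -0.0033  0.1238] rot [-0.0005  0.     -0.0147]
```

View pics/d.png

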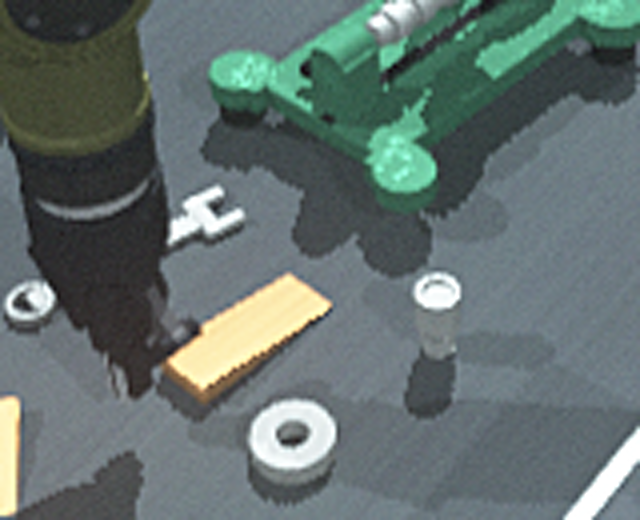

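The gripper is just behind the heel, near (150,380) in the crop. I'll lower it and push along.

{"name": "step_arm", "arguments": {"targets": [{"slide": [0, 0, 0.124], "rot": [0, 0, -0.01], "gripper": 0}, {"slide": [0.06, 0, 0.124], "rot": [0, 0, -0.01], "gripper": 0}, {"slide": [0.13, -0.003, 0.124], "rot": [0, 0, -0.01], "gripper": 0}, {"slide": [0.2, -0.004, 0.124], "rot": [0, 0, -0.01], "gripper": 0}, {"slide": [0.27, -0.005, 0.124], "rot": [0, 0, -0.01], "gripper": 0}, {"slide": [0.34, -0.006, 0.124], "rot": [0, 0, -0.01], "gripper": 0}, {"slide": [0.4, -0.007, 0.124], "rot": [0, 0, -0.01], "gripper": 0}, {"slide": [0.45, -0.007, 0.124], "rot": [0, 0, -0.01], "gripper": 0}, {"slide": [0.48, -0.007, 0.124], "rot": [0, 0, -0.01], "gripper": 0}, {"slide": [0.48, -0.007, 0.124], "rot": [0, 0, -0.01], "gripper": 0}]}}

```text
time_s: 3.8
tool_pos: [0.5671, -0.185, 0.0314]
tool_rot: [[0.093, 0.996, -0.0], [0.996, -0.093, 0.0], [0.0, -0.0, -1.0]]
force: [-0.3, 0.2, 0.8]
gripper_width: -0.0002
finger_force: 0.0
```

```bash
python3 go.py 0.5600 -0.2574 0.032 1.479; python3 - <<'E'
from h import *
a=crop("scene",(190,170,290,270),5,"");b=crop("top",(240,165,320,265),5,"")
cv2.imwrite("pics/e.png",cv2.resize(np.hstack([cv2.resize(a,(400,400)),cv2.resize(b,(320,400))]),None,fx=1,fy=1))
E
```

```text
t 3.8 pos [ 0.5671 -0.185   0.0314] F [-0.3119  0.2403  0.7565] w -0.0002498022409987426 0.025
slide [-0.3637 -0.0017 -0.003 ] rot [-0.0003 -0.0002 -0.0015]
```

View pics/e.png

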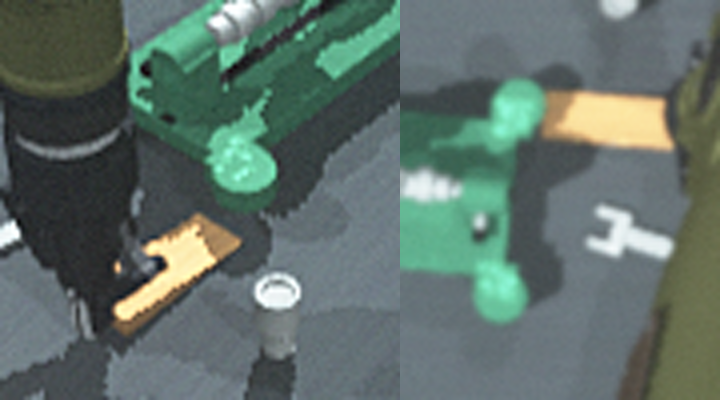

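```bash
python3 - <<'E'
from h import *
im=r.snapshot("top").astype(int)
m=(im[...,0]-im[...,2]>45)&(im[...,0]>im[...,1]+15)
P=[]
for c in range(277,306):
    k=np.where(m[180:210,c])[0]+180
    if len(k)>8:P.append((c,k.min()-.5,k.max()+.5))
P=np.array(P);print(P[0],P[-1],len(P))
e=[]
for j in(1,2):
    pf=np.polyfit(P[:,0],P[:,j],1)
    e.append([ray("top",(c,np.polyval(pf,c)),.008)[:2] for c in(P[0,0],P[-1,0])])
e=np.array(e);mid=e.mean(0);print(e,mid)
d=mid[0]-mid[1];d/=np.linalg.norm(d);f=np.array([.5806,-.0436])-mid[0];print("ang",np.arctan2(d[1],d[0]),"width",np.linalg.norm(e[0,0]-e[1,0]),"ahead",f@d,"left",f@[-d[1],d[0]])
E
```

```text
[277.  187.5 198.5] [305.  189.5 201.5] 29
[[[ 0.5965 -0.07  ]
  [ 0.591  -0.1657]]

 [[ 0.5562 -0.0699]
  [ 0.5454 -0.1655]]] [[ 0.5764 -0.07  ]
 [ 0.5682 -0.1656]]
ang 1.4857055974255458 width 0.040249245864555784 ahead 0.0266191240080535 left -0.001990473072575984
```

{"name": "step_arm", "arguments": {"targets": [{"slide": [0.06, 0, 0], "rot": [0, 0, 0], "gripper": 0}, {"slide": [0.12, 0, 0], "rot": [0, 0, 0], "gripper": 0}, {"slide": [0.17, 0.002, 0], "rot": [0, 0, 0], "gripper": 0}, {"slide": [0.2, 0.003, 0], "rot": [0, 0, 0], "gripper": 0}, {"slide": [0.21, 0.003, 0], "rot": [0, 0, 0], "gripper": 0}, {"slide": [0.21, 0.003, 0], "rot": [0, 0, 0], "gripper": 0}]}}

```text
time_s: 4.7
tool_pos: [0.5716, -0.1435, 0.0315]
tool_rot: [[0.093, 0.996, -0.0], [0.996, -0.093, -0.0], [-0.0, -0.0, -1.0]]
force: [0.1, -0.7, 0.7]
gripper_width: 0.0002
finger_force: 0.0
```

```bash
cat > f.py <<'E'
from h import *
F=[];I=[]
for i in range(6):
    I.append(r.snapshot("scene").astype(float));o=r.observe();F.append(o["force"])
F=np.array(F);print("t",o["time_s"],o["tool_pos"],"F",F.mean(0),"sd",F.std(0))
np.save("im_%d.npy"%(o["time_s"]*100),np.mean(I,0))
E
python3 f.py
```

```text
t 5.0 [ 0.5716 -0.1439  0.0315] F [-0.0141  0.432   0.1632] sd [0.4429 0.4867 0.3667]
```

{"name": "step_arm", "arguments": {"targets": [{"slide": [0.012, 0, 0], "rot": [0, 0, 0], "gripper": 0}, {"slide": [0.025, 0, 0], "rot": [0, 0, 0], "gripper": 0}, {"slide": [0.025, 0, 0], "rot": [0, 0, 0], "gripper": 0}]}}

```text
time_s: 5.38
tool_pos: [0.5721, -0.1384, 0.0315]
tool_rot: [[0.093, 0.996, -0.0], [0.996, -0.093, 0.0], [0.0, -0.0, -1.0]]
force: [-0.0, -0.7, 0.2]
gripper_width: -0.0001
finger_force: 0.0
```

```bash
python3 f.py
```

```text
t 5.675 [ 0.5721 -0.1387  0.0315] F [-0.2488  0.1051 -0.0057] sd [0.4688 0.3834 0.6097]
```

{"name": "step_arm", "arguments": {"targets": [{"slide": [0.01, 0, 0], "rot": [0, 0, 0], "gripper": 0}, {"slide": [0.01, 0, 0], "rot": [0, 0, 0], "gripper": 0}]}}

```text
time_s: 5.92
tool_pos: [0.5723, -0.1366, 0.0315]
tool_rot: [[0.093, 0.996, -0.0], [0.996, -0.093, 0.0], [0.0, -0.0, -1.0]]
force: [0.3, 0.2, 0.3]
gripper_width: 0.0
finger_force: 0.0
```

```bash
python3 f.py
```

```text
t 6.225 [ 0.5723 -0.1367  0.0315] F [-0.1591  0.1739  0.0492] sd [0.5573 0.423  0.1579]
```

{"name": "step_arm", "arguments": {"targets": [{"slide": [0.01, 0, 0], "rot": [0, 0, 0], "gripper": 0}, {"slide": [0.01, 0, 0], "rot": [0, 0, 0], "gripper": 0}]}}

```text
time_s: 6.48
tool_pos: [0.5725, -0.1345, 0.0315]
tool_rot: [[0.093, 0.996, 0.0], [0.996, -0.093, 0.0], [0.0, 0.0, -1.0]]
force: [0.9, 0.4, -0.6]
gripper_width: -0.0002
finger_force: 0.0
```

```bash
python3 f.py
```

```text
t 6.775 [ 0.5725 -0.1347  0.0315] F [0.2518 0.055  0.0322] sd [0.2187 0.2227 0.454 ]
```

{"name": "step_arm", "arguments": {"targets": [{"slide": [0.01, 0, 0], "rot": [0, 0, 0], "gripper": 0}, {"slide": [0.01, 0, 0], "rot": [0, 0, 0], "gripper": 0}]}}

```text
time_s: 7.02
tool_pos: [0.5727, -0.1326, 0.0315]
tool_rot: [[0.093, 0.996, 0.0], [0.996, -0.093, 0.0], [0.0, 0.0, -1.0]]
force: [0.2, -0.5, 0.2]
gripper_width: 0.0002
finger_force: 0.0
```

```bash
python3 f.py
```

```text
t 7.325 [ 0.5726 -0.1327  0.0315] F [ 0.0594  0.1764 -0.1965] sd [0.4576 0.3556 0.2174]
```

{"name": "step_arm", "arguments": {"targets": [{"slide": [0.01, 0, 0], "rot": [0, 0, 0], "gripper": 0}, {"slide": [0.01, 0, 0], "rot": [0, 0, 0], "gripper": 0}]}}

```text
time_s: 7.58
tool_pos: [0.5728, -0.1305, 0.0315]
tool_rot: [[0.093, 0.996, -0.0], [0.996, -0.093, 0.0], [0.0, -0.0, -1.0]]
force: [0.2, 0.2, 0.3]
gripper_width: -0.0001
finger_force: 0.0
```

```bash
python3 f.py
```

```text
t 7.875 [ 0.5728 -0.1307  0.0315] F [0.114  0.1391 0.3371] sd [0.5399 0.2184 0.3354]
```

{"name": "step_arm", "arguments": {"targets": [{"slide": [0.01, 0, 0], "rot": [0, 0, 0], "gripper": 0}, {"slide": [0.01, 0, 0], "rot": [0, 0, 0], "gripper": 0}]}}

```text
time_s: 8.12
tool_pos: [0.5731, -0.1286, 0.0315]
tool_rot: [[0.093, 0.996, 0.0], [0.996, -0.093, 0.0], [0.0, 0.0, -1.0]]
force: [0.4, 0.1, 0.0]
gripper_width: 0.0004
finger_force: 0.0
```

```bash
python3 f.py
```

```text
t 8.425 [ 0.573  -0.1287  0.0315] F [-0.0268 -0.0312 -0.1503] sd [0.7009 0.7205 0.4688]
```

{"name": "step_arm", "arguments": {"targets": [{"slide": [0.01, 0, 0], "rot": [0, 0, 0], "gripper": 0}, {"slide": [0.01, 0, 0], "rot": [0, 0, 0], "gripper": 0}]}}

```text
time_s: 8.68
tool_pos: [0.5732, -0.1266, 0.0315]
tool_rot: [[0.093, 0.996, 0.0], [0.996, -0.093, 0.0], [0.0, -0.0, -1.0]]
force: [0.4, -0.2, -0.2]
gripper_width: -0.0005
finger_force: 0.0
```

```bash
python3 f.py
```

```text
t 8.975 [ 0.5732 -0.1267  0.0315] F [0.0508 0.2154 0.2909] sd [0.5418 0.6065 0.3379]
```

{"name": "step_arm", "arguments": {"targets": [{"slide": [0.01, 0, 0], "rot": [0, 0, 0], "gripper": 0}, {"slide": [0.01, 0, 0], "rot": [0, 0, 0], "gripper": 0}]}}

```text
time_s: 9.22
tool_pos: [0.5734, -0.1247, 0.0315]
tool_rot: [[0.093, 0.996, -0.0], [0.996, -0.093, -0.0], [-0.0, -0.0, -1.0]]
force: [-0.4, -0.5, 0.6]
gripper_width: -0.0001
finger_force: 0.3
```

```bash
python3 f.py
```

```text
t 9.525 [ 0.5734 -0.1248  0.0315] F [-0.145  -0.0801  0.1278] sd [0.2284 0.392  0.2907]
```

```bash
cat >> f.py <<'E'
a=np.load("im_500.npy").mean(2);b=np.mean(I,0).mean(2)
for x0,y0,x1,y1 in((236,196,264,216),(236,140,312,190)):
    A,B=[cv2.GaussianBlur(v[y0:y1,x0:x1],(0,0),1) for v in(a,b)]
    print("shift",cv2.phaseCorrelate(A,B,cv2.createHanningWindow(A.shape[::-1],cv2.CV_64F)))
E
```

{"name": "step_arm", "arguments": {"targets": [{"slide": [0.01, 0, 0], "rot": [0, 0, 0], "gripper": 0}, {"slide": [0.01, 0, 0], "rot": [0, 0, 0], "gripper": 0}]}}

```text
time_s: 9.78
tool_pos: [0.5736, -0.1232, 0.0315]
tool_rot: [[0.094, 0.996, -0.0], [0.996, -0.094, -0.001], [-0.001, 0.0, -1.0]]
force: [-0.5, -3.7, -0.3]
gripper_width: 0.0002
finger_force: 2.0
```

```bash
python3 f.py
```

```text
t 10.075 [ 0.5736 -0.1232  0.0315] F [-0.6822 -4.7377 -0.3329] sd [0.4948 0.871  0.4484]
shift ((-0.08287436296188844, 0.00236843347196114), 1.0485408102062357)
shift ((0.05097859643574765, -0.03749145482770544), 0.9734044367426574)
```

{"name": "step_arm", "arguments": {"targets": [{"slide": [0.01, 0, 0], "rot": [0, 0, 0], "gripper": 0}, {"slide": [0.01, 0, 0], "rot": [0, 0, 0], "gripper": 0}]}}

```text
time_s: 10.32
tool_pos: [0.5737, -0.122, 0.0315]
tool_rot: [[0.094, 0.996, -0.0], [0.996, -0.094, -0.003], [-0.003, 0.0, -1.0]]
force: [-0.8, -8.1, -0.0]
gripper_width: 0.0001
finger_force: 3.9
```

```bash
python3 f.py
```

```text
t 10.625 [ 0.5737 -0.122   0.0315] F [-0.3297 -7.8995 -0.7989] sd [0.4193 0.2877 0.1765]
shift ((-0.037201195643369545, 0.043694261064565865), 1.0211575425346078)
shift ((0.04264072633633731, -0.025946804986720196), 0.9958693474531607)
```

Contact was at y ≈ -0.124, and the push climbed to 8 N with no visible gauge movement, so it is snug. I'm backing off, going up and moving over the corner.

{"name": "step_arm", "arguments": {"targets": [{"slide": [-0.02, 0, 0], "rot": [0, 0, 0], "gripper": 0}, {"slide": [-0.1, 0, 0], "rot": [0, 0, 0], "gripper": 0}, {"slide": [-0.1, 0, -0.25], "rot": [0, 0, 0], "gripper": 0}, {"slide": [-0.1, 0, -0.5], "rot": [0, 0, 0], "gripper": 0}, {"slide": [0.1, 0, -0.5], "rot": [0, 0, 0], "gripper": 0}, {"slide": [0.3, 0, -0.5], "rot": [0, 0, 0], "gripper": 0}, {"slide": [0.36, 0, -0.5], "rot": [0, 0, 0], "gripper": 0}, {"slide": [0.36, 0, -0.4], "rot": [0, 0, 0], "gripper": 0}, {"slide": [0.36, 0, -0.3], "rot": [0, 0, 0], "gripper": 0}, {"slide": [0.36, 0, -0.3], "rot": [0, 0, 0], "gripper": 0}]}}

```text
time_s: 11.88
tool_pos: [0.5789, -0.0496, 0.0899]
tool_rot: [[0.094, 0.996, -0.004], [0.996, -0.094, 0.0], [0.0, -0.004, -1.0]]
force: [-0.2, 0.8, 1.0]
gripper_width: 0.0
finger_force: 0.0
```

```bash
python3 go.py 0.5806 -0.048 0.067 1.478; python3 - <<'E'
from h import *
a=crop("scene",(190,140,320,270),5,"");b=crop("top",(230,165,320,255),5,"")
cv2.imwrite("pics/g.png",np.hstack([cv2.resize(a,(400,400)),cv2.resize(b,(400,400))]))
E
```

```text
t 11.875 pos [ 0.5789 -0.0496  0.0899] F [-0.2426  0.7658  1.0315] w 9.996358276384382e-06 0.025
slide [0.0087 0.008  0.1144] rot [-0.0046 -0.0001 -0.0015]
```

View pics/g.png

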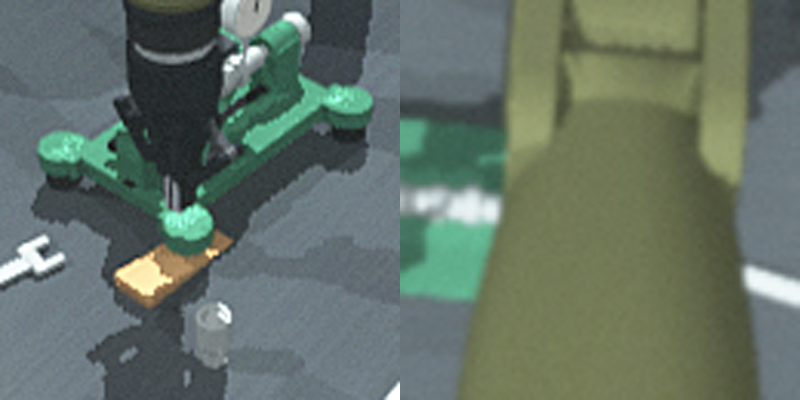

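The wedge lies under the lug at (185,235) and the fingertip is above it. Now pressing.

{"name": "step_arm", "arguments": {"targets": [{"slide": [0, 0.005, 0.08], "rot": [0, 0, 0], "gripper": 0}, {"slide": [0, 0.005, 0.108], "rot": [0, 0, 0], "gripper": 0}, {"slide": [0, 0.005, 0.114], "rot": [0, 0, 0], "gripper": 0}, {"slide": [0, 0.005, 0.114], "rot": [0, 0, 0], "gripper": 0}]}}

```text
time_s: 12.48
tool_pos: [0.5816, -0.0491, 0.0687]
tool_rot: [[0.093, 0.996, -0.0], [0.996, -0.093, 0.0], [0.0, -0.0, -1.0]]
force: [-0.4, 0.1, 0.8]
gripper_width: -0.0004
finger_force: 0.0
```

{"name": "step_arm", "arguments": {"targets": [{"slide": [0, 0, 0.004], "rot": [0, 0, 0], "gripper": 0}, {"slide": [0, 0, 0.004], "rot": [0, 0, 0], "gripper": 0}]}}

```text
time_s: 12.72
tool_pos: [0.5817, -0.0492, 0.0681]
tool_rot: [[0.093, 0.996, 0.0], [0.996, -0.093, -0.0], [0.0, 0.0, -1.0]]
force: [-0.5, -0.4, -0.0]
gripper_width: -0.0001
finger_force: 0.0
```

{"name": "step_arm", "arguments": {"targets": [{"slide": [0, 0, 0.005], "rot": [0, 0, 0], "gripper": 0}, {"slide": [0, 0, 0.005], "rot": [0, 0, 0], "gripper": 0}]}}

```text
time_s: 12.98
tool_pos: [0.5817, -0.0492, 0.0671]
tool_rot: [[0.093, 0.996, 0.0], [0.996, -0.093, -0.0], [0.0, 0.0, -1.0]]
force: [-0.1, -0.2, 1.0]
gripper_width: 0.0002
finger_force: 0.7
```

{"name": "step_arm", "arguments": {"targets": [{"slide": [0, 0, 0.003], "rot": [0, 0, 0], "gripper": 0}, {"slide": [0, 0, 0.003], "rot": [0, 0, 0], "gripper": 0}]}}

```text
time_s: 13.22
tool_pos: [0.5817, -0.0492, 0.0671]
tool_rot: [[0.093, 0.996, 0.001], [0.996, -0.093, -0.0], [0.0, 0.001, -1.0]]
force: [-1.7, -0.0, 6.8]
gripper_width: 0.0004
finger_force: 3.3
```

It stands firm: 6.8 N with no sink, and the corner top is at 42.1 mm. I'll press a little more, hold, then come away.

{"name": "step_arm", "arguments": {"targets": [{"slide": [0, 0, 0.002], "rot": [0, 0, 0], "gripper": 0}, {"slide": [0, 0, 0.002], "rot": [0, 0, 0], "gripper": 0}, {"slide": [0, 0, 0.002], "rot": [0, 0, 0], "gripper": 0}, {"slide": [0, 0, 0.002], "rot": [0, 0, 0], "gripper": 0}, {"slide": [0, 0, 0.002], "rot": [0, 0, 0], "gripper": 0}]}}

```text
time_s: 13.85
tool_pos: [0.5817, -0.0492, 0.067]
tool_rot: [[0.093, 0.996, 0.001], [0.996, -0.093, -0.0], [0.0, 0.001, -1.0]]
force: [-3.1, 0.7, 9.5]
gripper_width: 0.0002
finger_force: 4.9
```

{"name": "step_arm", "arguments": {"targets": [{"slide": [0, 0, -0.03], "rot": [0, 0, 0], "gripper": 0}, {"slide": [0, 0, -0.25], "rot": [0, 0, 0], "gripper": 0}, {"slide": [-0.1, 0, -0.5], "rot": [0, 0, 0], "gripper": 0}, {"slide": [-0.4, 0, -0.6], "rot": [0, 0, 0], "gripper": 0}, {"slide": [-0.7, 0, -0.7], "rot": [0, 0, 0], "gripper": 0}, {"slide": [-1.0, 0, -0.7], "rot": [0, 0, 0], "gripper": 0}, {"slide": [-1.0, 0, -0.7], "rot": [0, 0, 0], "gripper": 0}, {"slide": [-1.0, 0, -0.7], "rot": [0, 0, 0], "gripper": 0}]}}

```text
time_s: 14.85
tool_pos: [0.5624, -0.2482, 0.2055]
tool_rot: [[0.094, 0.996, -0.001], [0.996, -0.094, 0.001], [0.001, -0.001, -1.0]]
force: [-0.9, -0.5, -0.4]
gripper_width: 0.0002
finger_force: 0.0
```

```bash
python3 f.py; python3 - <<'E'
from h import *
a=crop("scene",(190,140,320,270),5,"");b=crop("top",(185,155,325,255),5,"")
cv2.imwrite("pics/h.png",np.hstack([cv2.resize(a,(350,350)),cv2.resize(b,(450,350))]))
E
```

```text
t 15.15 [ 0.5631 -0.2471  0.2059] F [-0.1257  0.2799  0.1014] sd [0.2966 0.4448 0.3912]
shift ((-0.03633024884019065, -0.15495969619997219), 1.00481843155129)
shift ((-0.0071014427401365765, -0.015318992722047398), 1.0114036380020108)
```

View pics/h.png

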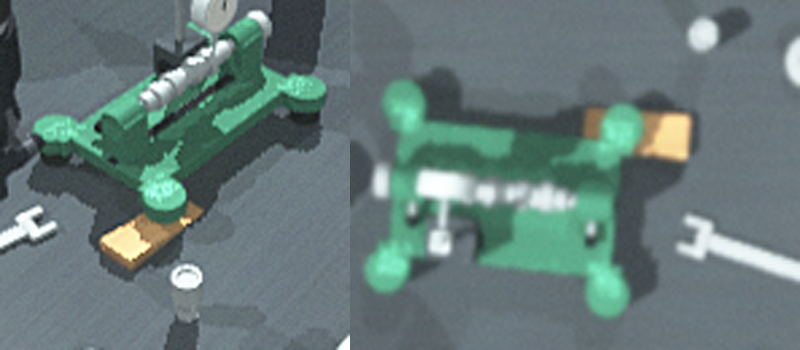

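The wedge sits under the bare foot at top crop (640,135), close to centred. The gauge hasn't visibly moved and the arm is clear.

```bash
python3 -c "
from station import r
print(r.hand_in())"
```

```text
the job is handed in; nothing more can be done
None
```

The wedge is snug under the bare foot: the push climbed to about 8 N and the corner held a 9.5 N press without sinking. The arm came away clear and the job is handed in at about 15 s; no verdict came back.

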